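# Gauge a tube holder, log the result and sort it

### The job

Test the blood-tube holder that stands on the rubber mat: slide it mouth-down over the stepped gauge pin as far as it will go and let go of it. While it sits there, log the result on the grey box by pushing the spring-centred toggle well over and holding it for about a second, towards the ring mark if the holder went right down to the base, towards the bar mark if it stopped on the pin's shoulder, and let the toggle spring back. Then stand the holder mouth-down in the rectangular white tray if it went right down, or in the round steel dish if it did not, and leave the spare holder, bottle, cup and gauze pack where they are.

Things in the scene. Friction and masses are not known exactly. Their poses are not given: they have to be found in the camera images.
- holder_a_center (a point): white plastic tube holder, 25 g: upright barrel 25 mm across, 52 mm tall, closed on top by an end with a 10 mm wide, 8 mm high hub; open mouth down, on a flange 36 mm across, 3 mm thick. holder_a and holder_b look the same and either may be the one on the mat; one has a 12.5 mm bore, the other 18.5 mm (only the test tells). Point: on its axis, 26 mm above the mouth; z up through the hub
- holder_b_center (a point): white plastic tube holder, 25 g: upright barrel 25 mm across, 52 mm tall, closed on top by an end with a 10 mm wide, 8 mm high hub; open mouth down, on a flange 36 mm across, 3 mm thick. holder_a and holder_b look the same and either may be the one on the mat; one has a 12.5 mm bore, the other 18.5 mm (only the test tells). Point: on its axis, 26 mm above the mouth; z up through the hub
- mat: black rubber mat, 90 x 90 x 4 mm, fixed; origin under its centre on the work surface. The holder to be tested stands within 20 mm of its middle; the other one is the spare
- stock_in (a point): centre of the floor (4 mm above the work surface) of the stock tray, a square white tray 75 x 75 mm with 14 mm walls, which holds the spare holder; it is not to be touched
- gauge_base (a point): foot of the gauge pin: on its axis, on top of the fixed steel plate (70 x 70 x 12 mm) that carries it; z up. The pin is 16 mm across for its lower 22 mm, has a flat shoulder there, then is 10 mm across for 16 mm more (tip 38 mm up, last 3 mm tapered). A wide-bored holder goes down to the plate (its point 26 mm above this one), a narrow one stops on the shoulder (48 mm) and stays there
- console: result logger: fixed grey box, 80 mm along its own x, 110 mm along its own y, 40 mm high, the toggle in the middle of its top. Origin under its centre on the work surface. On its top, 41 mm from the centre, are the marks: a ring (18 mm, black) on its +y side, a bar (22 mm long, black) on its -y side
- toggle (a joint): lean of the toggle, an upright black paddle 24 mm wide (along the box's x), 10 mm thick, hinged 38 mm above the work surface, top at 88 mm. 0 is upright, positive leans to the ring mark (box's +y), negative to the bar mark (-y), stops at +-0.5 rad. A spring recentres it on release (about 2.5 N near its top for full lean). More than 0.3 rad is well over
- toggle_tip (a point): centre of the toggle's top end, 88 mm above the work surface and 50 mm from its hinge; moves with the toggle
- tray_in (a point): centre of the inner floor (4 mm above the work surface) of the fixed rectangular white tray: 130 mm along its x by 110 mm along its y, walls 20 mm high and 4 mm thick. For holders that went right down
- dish_in (a point): centre of the inner floor (4 mm above the work surface) of the fixed round steel dish: 128 mm across at the rim, 116 mm at the foot, 20 mm high. For holders that stopped on the shoulder
- bottle: bystander: white bottle with a blue cap, 60 mm across, 150 mm tall; origin at the centre of its foot
- cup: bystander: small clear cup, 56 mm across, 50 mm tall; origin at the centre of its foot
- gauze: bystander: paper-white gauze pack, 90 x 90 x 50 mm; origin at the centre of its underside

How it is judged:
By the outcome, as a careful person would: the job done as asked, in the order asked, and still so for the second after the job is handed in, with the robot touching nothing.
It also fails if it takes over 72 s, if anything falls off the work surface, if the arm or the gripper's body presses on something with over 40 N, if the wrist force passes 120 N, or if a joint passes its speed limit or range.

### The arm

A 6-joint arm with a two-finger parallel gripper is mounted at the origin on the work surface. World frame = base frame: x ahead of the robot, y to its left, z up, the work surface at z = 0. Lengths are in m, angles in rad, forces in N, time in s.
With the tool pointing down it reaches from about 0.325 to 0.875 m from the base axis. Payload 4.4 kg.
Tool frame: the origin (TCP) lies midway between the tips of the shut fingers; the grasp point (between the pads) lies 19 mm behind it (env.hold_point_z is the distance from the TCP to the grasp point, in m); z points along the fingers, y is the line along which they close (so a half turn about z gives the same grasp; the last joint's range is limited). The gripper opens to 85 mm and grips with 20 to 120 N. Pads are 22 mm wide; open, the fingers measure 114 mm over their backs; the gripper's body (76 mm by 85 mm) begins 54 mm behind the grasp point. The pads swing forward as they close: fully open they stand 13 mm farther back than shut.
Start: joints at [0.969, 0.207, 1.542, -0, 1.393, -0.15], TCP at [0.251, 0.517, 0.231] pointing down, gripper open.
Joint ranges: [-2.73, 2.73], [-0.86, 2.22], [0.23, 2.46], [-1.11, 4.25], [0.08, 2.63], [-2.82, 2.82]. Speed limits (rad/s): [2.79, 2.79, 3.14, 3.14, 3.14, 3.14].

### API

Orientations are given as a rotation vector (axis times angle).
In Python, from rig import env gives the robot as it stands. The module is installed in compiled form; this text tells all that it offers.
- The arm moves only by the tool arm_command, never from a script. Its argument "deltas" is one flat list of numbers, 7 for each row, row after row: the gripper's target within -1 to 1 (fully open at 1, half-way at 0, shut at -1), then the shift along the tool's x, y, z each as a share of 0.1 m, from -1 to 1, then the turn, a rotation vector about the tool's x, y, z each as a share of 90 degrees, from -1 to 1. In form: [claw, dx, dy, dz, ax, ay, az, claw, dx, dy, dz, ax, ay, az, ...]. A call has 1 to 8 rows; each row is the pose to reach, as a shift and turn from the pose commanded when the call began, along the tool's axes at that moment; what a row does not reach only later rows make up. A row lasts 1/8 s, in which the tool goes at most 62.5 mm and 10.7 degrees, less where a joint would pass 70% of its speed; a pose out of reach is approached as far as the arm can. A call with a number of a shift or a turn outside -1 to 1 is refused whole. A call with a gripper value outside its range is refused whole. The fingers move at their own pace and stop on an object; "newtons" is the grip in N (left out, the last holds). Time passes only in rows, so rows that repeat a pose let the fingers close. It gives the time, the measured TCP pose, the force, the opening and the grip force at its end, in the units of the state.
- env.read_state(): the state, without advancing time (a new reading comes with each control period).
- env.camera(name): name is "scene" or "top"; returns (picture, depth): 400x640x3 uint8, blue, green, red; 400x640 float32, m along the optical axis (not along the pixel's ray), 0 where there is no reading.
- env.camera_model(name): a dict with "fx", "fy", "cx", "cy" (pixels), "distortion" ([k1, k2, p1, p2, k3] as OpenCV has them; the pictures are not rectified), "extrinsics" (4x4, takes a point from world to camera coordinates). Camera axes: x right, y down, z forward; pixel columns grow to the right and rows downward; lengths in m; the calibration is good to about 2 mm. A picture is of the moment at which its call begins. camera_model takes no time and is no camera call.
- env.finish_job(): hands the job in; it is judged then, once.
The state is a dict: "time_s": time; "joint_pos": joint angles; "dq": joint speeds; "effort": joint torques, N m; "ee_pos": TCP position; "tcp_rot": TCP orientation; "wrist_force": force on the tool from outside, world axes, zero at the start; "torque": the same for the moment, N m; "grip_width": finger opening in m; "gripper_force": force on a finger pad.
Only numpy, scipy, OpenCV 4.12 (cv2) and the standard library are available. Lean on these libraries where they do the work, as an engineer would, in place of code of your own. Each camera call takes 0.05 s, during which the arm holds its last target. There are 200 camera calls.

## Working session

There is one attempt and no reset: what is moved stays moved. The work goes in short steps, Python scripts to look and compute and a tool call to move; the robot and the scene stay as the last step left them, time stands still between calls to the robot, and variables do not carry over. Pictures are saved under pics/ and viewed, at most 10 in all, crops included, and the job is handed in when it is done.

Besides the shell and the picture viewer there is one more tool, called after ">>>" in YAML: its name, and indented under it one key for each argument. arm_command: Moves the arm, as the interface text tells. Its arguments: {"type":"object","properties":{"deltas":{"type":"array"},"newtons":{"type":"number"}},"required":["deltas"]}

```bash
mkdir -p pics; python3 - <<'E'
from rig import env
import cv2,numpy as np
for n in("top","scene"):
    p,d=env.camera(n); cv2.imwrite(f"pics/{n}0.png",p); np.save(f"{n}0.npy",d)
    m=env.camera_model(n); print(n,m)
s=env.read_state(); print(s["ee_pos"],s["tcp_rot"],s["time_s"],s["grip_width"],env.hold_point_z)
E
```

```text
top {'fx': 511.8109154331786, 'fy': 511.8109154331786, 'cx': 314.00129981779793, 'cy': 204.38243028560044, 'distortion': array([0.05015453, 0.        , 0.        , 0.        , 0.        ]), 'extrinsics': array([[ 0.02055657, -0.99978302, -0.00336781, -0.04802694],
       [-0.99708823, -0.02025352, -0.07351767,  0.56583683],
       [ 0.07343351,  0.00486928, -0.99728823,  1.37000963],
       [ 0.        ,  0.        ,  0.        ,  1.        ]])}
scene {'fx': 499.15775688414334, 'fy': 499.15775688414334, 'cx': 313.617373738763, 'cy': 201.40493517519292, 'distortion': array([-0.14828931,  0.        ,  0.        ,  0.        ,  0.        ]), 'extrinsics': array([[-0.39748661,  0.91751792,  0.01285519,  0.26733255],
       [ 0.52973438,  0.24088538, -0.8132378 , -0.24391176],
       [-0.74925688, -0.3164413 , -0.5817895 ,  1.59940276],
       [ 0.        ,  0.        ,  0.        ,  1.        ]])}
[0.25064587 0.51671951 0.23022409] [-0.70342262 -3.0610108   0.00307303] 0.1 0.0854078459008912 0.0187
```

View pics/top0.png

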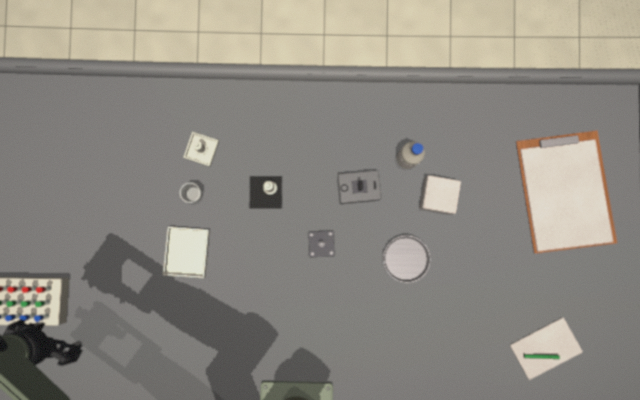

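View pics/scene0.png

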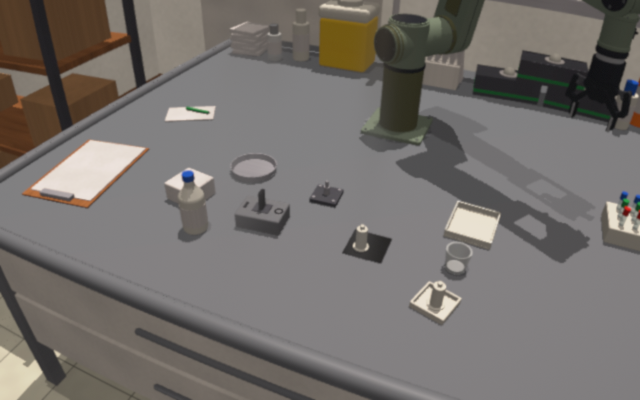

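The top view shows the mat at (266,192) with its holder at (270,187), the gauge at (321,243) and the console at (360,186). On the console the ring is on the left at (345,187) and the bar on the right at (375,184). The dish is at (406,258), the tray at (187,251), the stock tray at (201,148), the bottle at (412,153) and the gauze at (441,194). I'll enlarge both views.

```bash
python3 - <<'E'
import cv2
a=cv2.imread("pics/top0.png")[160:270,240:400]; cv2.imwrite("pics/c1.png",cv2.resize(a,None,fx=5,fy=5,interpolation=cv2.INTER_CUBIC))
a=cv2.imread("pics/scene0.png")[170:270,220:400]; cv2.imwrite("pics/c2.png",cv2.resize(a,None,fx=4.4444,fy=4.4444,interpolation=cv2.INTER_CUBIC))
E
```

```text
(no output)
```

View pics/c1.png

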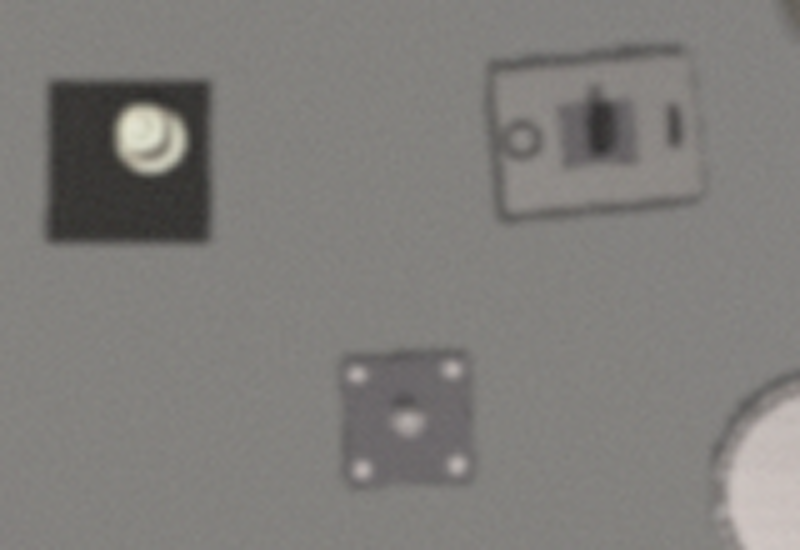

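View pics/c2.png

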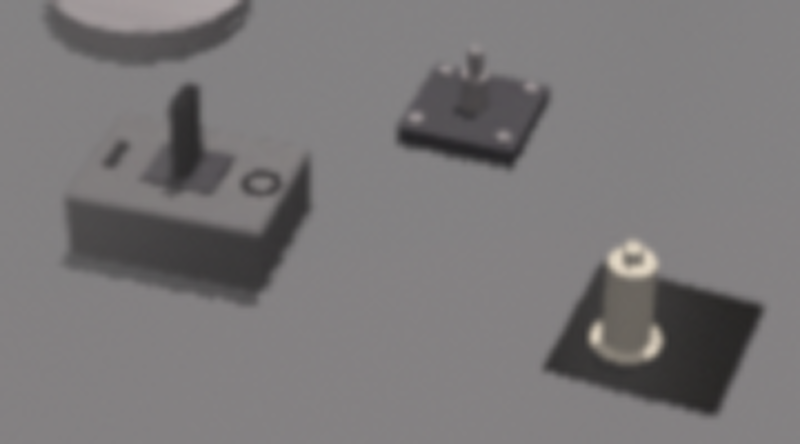

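Top crop: holder flange centre (151,139), barrel top (145,132), gauge bolts at (356,374), (452,369), (457,465) and (362,470), pin tip (408,422), ring (522,140), bar (675,126).
Scene crop: barrel top (632,262), flange (626,340), bolts at (446,70), (531,88), (504,136) and (415,117), ring (262,183), bar (116,154), pin tip (476,48).

```bash
cat > h.py <<'E'
import cv2,numpy as np
from rig import env
def w(cam,u,v,z):
    m=env.camera_model(cam);E=m["extrinsics"]
    K=np.array([[m["fx"],0,m["cx"]],[0,m["fy"],m["cy"]],[0,0,1]])
    a=cv2.undistortPoints(np.array([[[u,v]]],float),K,m["distortion"])[0,0]
    R=E[:3,:3].T; c=-R@E[:3,3]; r=R@np.array([*a,1]); return c+r*(z-c[2])/r[2]
def c1(x,y,z): return w("top",240+(x+.5)/5-.5,160+(y+.5)/5-.5,z)
def c2(x,y,z): k=800/180; return w("scene",220+(x+.5)/k-.5,170+(y+.5)/k-.5,z)
E
python3 - <<'E'
from h import *
np.set_printoptions(precision=4,suppress=True)
for n,f,x,y,z in [("flange",c1,151,139,.007),("top",c1,145,132,.056),("bolts",c1,406.75,419.5,.013),("tip",c1,408,422,.05),("ring",c1,522,140,.04),("bar",c1,675,126,.04),("mat",c1,129,161,.004),
 ("flange",c2,626,340,.007),("top",c2,632,262,.056),("bolts",c2,474,103,.013),("tip",c2,476,48,.05),("ring",c2,262,183,.04),("bar",c2,116,154,.04)]:
    print(n,f.__name__,f(x,y,z)[:2])
for n,u,v,z in [("tray",187,251,.02),("trayTL",169,226,.02),("trayTR",209,228,.02),("dish",406,258,.02),("stock",201,148,.014),("cup",190.5,191.5,.05),("bottle",412,153,.0),("gauze",441,194,.05)]: print(n,w("top",u,v,z)[:2])
from scipy.spatial.transform import Rotation as R
print(R.from_rotvec(env.read_state()["tcp_rot"]).as_matrix())
E
```

```text
flange c1 [0.6121 0.0861]
top c1 [0.6106 0.0849]
bolts c1 [ 0.4611 -0.0575]
tip c1 [ 0.4599 -0.0578]
ring c1 [ 0.6121 -0.1161]
bar c1 [ 0.6213 -0.1981]
mat c1 [0.6    0.0982]
flange c2 [0.6177 0.0894]
top c2 [0.6169 0.0886]
bolts c2 [ 0.4645 -0.0555]
tip c2 [ 0.464  -0.0556]
ring c2 [ 0.6145 -0.1139]
bar c2 [ 0.6236 -0.1959]
tray [0.4339 0.303 ]
trayTL [0.5002 0.354 ]
trayTR [0.4969 0.2463]
dish [ 0.4272 -0.2869]
stock [0.7161 0.2771]
cup [0.5922 0.2925]
bottle [ 0.7164 -0.3048]
gauze [ 0.599 -0.373]
[[-0.8997  0.4365 -0.0012]
 [ 0.4365  0.8997 -0.0017]
 [ 0.0003 -0.0021 -1.    ]]
```

>>> arm_command:
  deltas: [1,-0.5,-0.32,0,0,0,-0.1,1,-0.97,-0.64,0,0,0,-0.2,1,-0.97,-0.64,0,0,0,-0.288]
  newtons: 20

```text
time_s: 0.48
ee_pos: [0.3117, 0.4142, 0.2306]
tcp_rot: [0.001, -3.141, 0.003]
wrist_force: [-0.5, 0.8, 0.4]
grip_width: 0.0855
gripper_force: 0.0
```

>>> arm_command:
  deltas: [1,-0.45,-0.4,0,0,0,0,1,-0.9,-0.8,0,0,0,0]

```text
time_s: 0.72
ee_pos: [0.4007, 0.3366, 0.2309]
tcp_rot: [0.004, -3.141, 0.0]
wrist_force: [0.4, 0.4, -1.1]
grip_width: 0.0856
gripper_force: 0.0
```

>>> arm_command:
  deltas: [0.3,-0.45,-0.4,0,0,0,0,0.3,-0.9,-0.8,0,0,0,0]

```text
time_s: 0.98
ee_pos: [0.4913, 0.256, 0.2309]
tcp_rot: [0.001, -3.141, -0.0]
wrist_force: [-0.6, 1.3, 0.7]
grip_width: 0.0557
gripper_force: 0.0
```

>>> arm_command:
  deltas: [0.3,-0.45,-0.4,0.3,0,0,0,0.3,-0.9,-0.8,0.6,0,0,0,0.3,-0.9,-0.8,0.6,0,0,0]

```text
time_s: 1.35
ee_pos: [0.5806, 0.1743, 0.1676]
tcp_rot: [-0.006, -3.136, 0.002]
wrist_force: [-0.9, 0.3, -0.5]
grip_width: 0.0552
gripper_force: 0.0
```

>>> arm_command:
  deltas: [0.3,-0.2,-0.5,0,0,0,0,0.3,-0.34,-0.87,0.3,0,0,0,0.3,-0.34,-0.87,0.68,0,0,0,0.3,-0.34,-0.87,0.68,0,0,0]

```text
time_s: 1.85
ee_pos: [0.6108, 0.0909, 0.0997]
tcp_rot: [0.001, -3.133, -0.001]
wrist_force: [0.2, 0.4, -0.4]
grip_width: 0.0555
gripper_force: 0.0
```

```bash
python3 - <<'E'
from h import *
s=env.read_state(); print(s["ee_pos"],s["tcp_rot"])
p,d=env.camera("scene"); cv2.imwrite("pics/s1.png",cv2.resize(p[170:280,300:440],None,fx=5,fy=5,interpolation=cv2.INTER_CUBIC))
E
```

```text
[0.61078948 0.09094961 0.09968034] [ 8.31407809e-04 -3.13259333e+00 -6.57443195e-04]
```

View pics/s1.png

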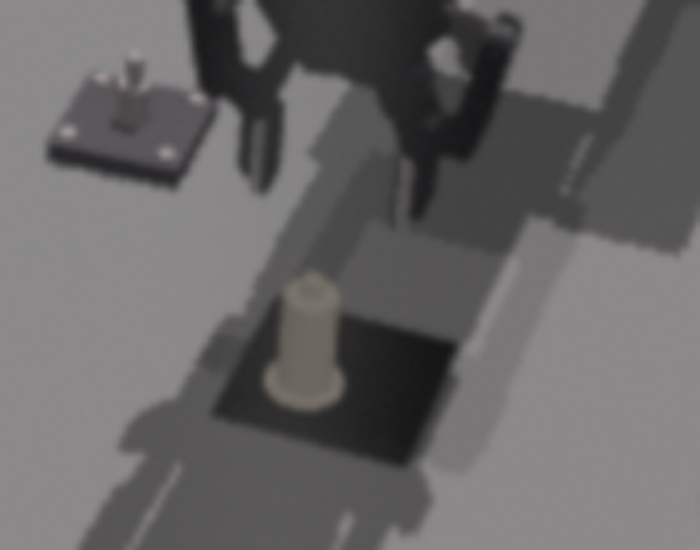

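The scene crop shows the holder under the open fingers, with tips at about (262,190) and (405,222) and the barrel top at (311,293). I'll check the offset between them.

```bash
python3 - <<'E'
from h import *
f=lambda x,y,z: w("scene",300+(x+.5)/5-.5,170+(y+.5)/5-.5,z)[:2]
for z in(.1,.105,.11): print(z,f(262,190,z),f(405,222,z),(f(262,190,z)+f(405,222,z))/2)
print(f(311,293,.056)); print(env.read_state()["ee_pos"])
E
```

```text
0.1 [0.61107427 0.06121485] [0.60758503 0.12397153] [0.60932965 0.09259319]
0.105 [0.61761738 0.06326961] [0.61415589 0.12552721] [0.61588664 0.09439841]
0.11 [0.6241605  0.06532438] [0.62072676 0.1270829 ] [0.62244363 0.09620364]
[0.61571662 0.08816574]
[0.61275779 0.09134832 0.10212738]
```

>>> arm_command:
  deltas: [0.3,0,-0.05,0.4,0,0,0,0.3,0,-0.05,0.8,0,0,0,0.3,0,-0.05,0.82,0,0,0,0.3,0,-0.05,0.82,0,0,0,0.3,0,-0.05,0.82,0,0,0]

```text
time_s: 2.52
ee_pos: [0.6169, 0.086, 0.0243]
tcp_rot: [-0.002, 3.136, 0.0]
wrist_force: [0.1, 1.0, -1.1]
grip_width: 0.0551
gripper_force: 0.0
```

```bash
python3 - <<'E'
from h import *
s=env.read_state(); print(s["ee_pos"],s["tcp_rot"],s["wrist_force"])
E
```

```text
[0.61693949 0.08595769 0.02434317] [-1.88346595e-03  3.13625631e+00  2.62586129e-05] [ 0.07455297  0.97884417 -1.09106587]
```

>>> arm_command:
  deltas: [0.3,0.025,0,0.02,0,0,0,-0.6,0.025,0,0.02,0,0,0,-0.6,0.025,0,0.02,0,0,0,-1,0.025,0,0.02,0,0,0,-1,0.025,0,0.02,0,0,0,-1,0.025,0,0.02,0,0,0]
  newtons: 25

```text
time_s: 3.28
ee_pos: [0.6121, 0.0855, 0.0195]
tcp_rot: [-0.001, 3.142, -0.0]
wrist_force: [-1.2, 0.0, 3.0]
grip_width: 0.0241
gripper_force: 24.4
```

>>> arm_command:
  deltas: [-1,0,0,-0.4,0,0,0,-1,0,0,-0.8,0,0,0,-1,0,0,-0.8,0,0,0,-1,0,0,-0.8,0,0,0]

```text
time_s: 3.78
ee_pos: [0.6114, 0.0855, 0.0985]
tcp_rot: [0.001, -3.14, 0.0]
wrist_force: [-1.1, -0.2, -0.4]
grip_width: 0.0238
gripper_force: 24.6
```

>>> arm_command:
  deltas: [-1,0.4,-0.36,-0.1,0,0,0,-1,0.76,-0.72,-0.1,0,0,0,-1,0.76,-0.72,-0.1,0,0,0]

```text
time_s: 4.15
ee_pos: [0.5313, 0.0122, 0.1062]
tcp_rot: [-0.004, -3.134, -0.001]
wrist_force: [-0.2, 0.2, -0.1]
grip_width: 0.0242
gripper_force: 24.8
```

>>> arm_command:
  deltas: [-1,0.4,-0.36,0,0,0,0,-1,0.76,-0.72,0.1,0,0,0,-1,0.76,-0.72,0.2,0,0,0,-1,0.76,-0.72,0.2,0,0,0,-1,0.76,-0.72,0.2,0,0,0]

```text
time_s: 4.78
ee_pos: [0.4613, -0.0579, 0.0893]
tcp_rot: [-0.003, 3.141, 0.0]
wrist_force: [0.1, -0.3, -0.1]
grip_width: 0.0239
gripper_force: 24.9
```

```bash
python3 - <<'E'
from h import *
for i in range(3):
    s=env.read_state(); print(s["ee_pos"],s["tcp_rot"],s["wrist_force"])
    p,d=env.camera("scene")
cv2.imwrite("pics/s2.png",cv2.resize(p[140:220,270:370],None,fx=7,fy=7,interpolation=cv2.INTER_CUBIC))
p,d=env.camera("top"); cv2.imwrite("pics/t2.png",p)
E
```

```text
[ 0.4613409  -0.05788379  0.08931516] [-2.94533942e-03  3.14098712e+00  2.86933831e-04] [ 0.14053429 -0.26366155 -0.14433425]
[ 0.46147112 -0.05790746  0.08954605] [-3.38084364e-03  3.14055360e+00 -1.07172755e-04] [-0.51562704 -0.36965861  0.06548939]
[ 0.46139594 -0.05796861  0.08964072] [-3.34370805e-03  3.14048373e+00 -2.91132051e-04] [ 0.30049304  0.1972968  -0.44605762]
```

View pics/s2.png

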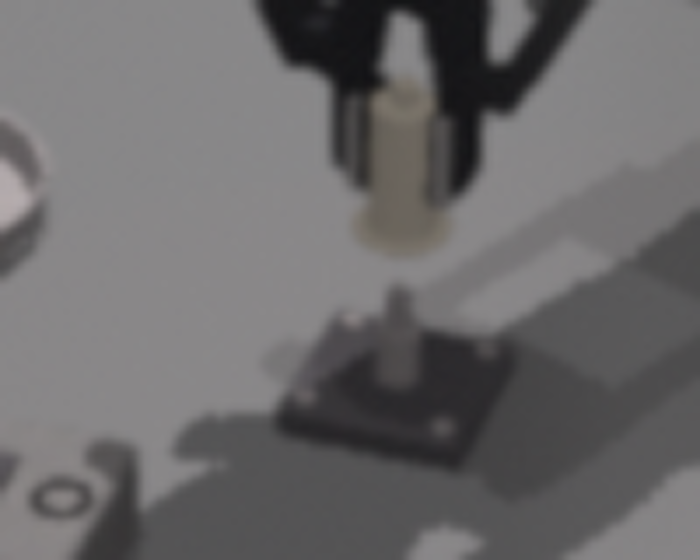

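The scene crop shows the holder above the pin, with flange edges at x 354 and 452 and its bottom at y 258. The pin tip is at (400,286), and the bolts are at (353,321), (487,349), (444,428) and (305,396).

```bash
cat >> h.py <<'E'
def proj(cam,P):
    m=env.camera_model(cam);E=m["extrinsics"]
    K=np.array([[m["fx"],0,m["cx"]],[0,m["fy"],m["cy"]],[0,0,1]])
    return cv2.projectPoints(np.asarray(P,float).reshape(-1,3),cv2.Rodrigues(E[:3,:3])[0],E[:3,3],K,m["distortion"])[0][:,0]
def circ(x,y,z,r):
    t=np.linspace(0,6.283,120); return np.c_[x+r*np.cos(t),y+r*np.sin(t),0*t+z]
E
python3 - <<'E'
from h import *
np.set_printoptions(precision=4,suppress=True)
q=lambda P:(proj("scene",P)-[270,140]+.5)*7-.5
h=np.array([.4614,-.058]); z0=.074
for n,z,r in(("flangebot",z0,.018),("flangetop",z0+.003,.018),("top",z0+.052,.0125),("hub",z0+.06,.005)):
    c=q(circ(*h,z,r)); print(n,c.min(0),c.max(0))
print("cam tip ",q([[.4614,-.058,.05]]),"bolts",q([[.4614,-.058,.013]]), "dx",q([[.4714,-.058,.013]])-q([[.4614,-.058,.013]]),"dy",q([[.4614,-.048,.013]])-q([[.4614,-.058,.013]]),"dz",q([[.4614,-.058,.023]])-q([[.4614,-.058,.013]]))
g=lambda x,y,z:w("scene",270+(x+.5)/7-.5,140+(y+.5)/7-.5,z)
print(g(397.3,373.5,.013))
p=cv2.imread("pics/t2.png"); cv2.imwrite("pics/t2c.png",cv2.resize(p[200:290,270:370],None,fx=6,fy=6,interpolation=cv2.INTER_CUBIC))
# brightness rows for edges in the scene crop
s=cv2.imread("pics/s2.png").astype(int).sum(2)
print("flange row229",s[229,330:475:6]); print("col403",s[215:300:5,403]); print("pin row330",s[330,360:440:5]); print("barrel row 130",s[130,350:460:6]); print("col hub",s[60:125:4,404])
E
```

```text
flangebot [347.1661 196.6835] [449.4272 251.1698]
flangetop [347.3296 189.5029] [449.7322 243.8882]
top [366.0644  77.3204] [438.8055 113.8419]
hub [388.4843  67.9258] [417.6874  82.445 ]
cam tip  [[396.4422 280.7385]] bolts [[393.6481 366.4269]] dx [[-10.5358  14.3251]] dy [[25.6218  6.5085]] dz [[  0.7474 -22.8755]]
[ 0.465  -0.0551  0.013 ]
flange row229 [406 408 407 391 363 343 325 308 298 298 300 300 300 301 301 299 300 310
 328 345 366 391 404 408 409]
col403 [301 300 300 301 306 314 327 341 355 383 405 407 402 381 340 295 264]
pin row330 [262 243 231 232 238 239 237 236 239 242 247 248 235 227 235 244]
barrel row 130 [211 195 150 173 248 280 291 297 303 306 304 304 287 240 227 236 210 145
  93]
col hub [407 405 397 386 370 354 343 328 315 304 304 308 319 331 337 329 318]
```

>>> arm_command:
  deltas: [-1,-0.01,0,0.1,0,0,0,-1,-0.01,0,0.2,0,0,0,-1,-0.01,0,0.24,0,0,0,-1,-0.01,0,0.27,0,0,0,-1,-0.01,0,0.29,0,0,0,-1,-0.01,0,0.29,0,0,0,-1,-0.01,0,0.29,0,0,0]

```text
time_s: 5.85
ee_pos: [0.4614, -0.0586, 0.0605]
tcp_rot: [-0.001, 3.141, -0.0]
wrist_force: [-0.3, 0.1, -0.9]
grip_width: 0.0242
gripper_force: 24.9
```

```bash
python3 - <<'E'
from h import *
s=env.read_state(); print(s["ee_pos"],s["tcp_rot"],s["wrist_force"],s["torque"])
E
```

```text
[ 0.46136272 -0.05862257  0.06050325] [-8.20941169e-04  3.14109749e+00 -2.23936839e-04] [-0.33630707  0.09364581 -0.88356788] [-0.01700557  0.06435948 -0.06120008]
```

>>> arm_command:
  deltas: [-1,0,0,0.03,0,0,0,-1,0,0,0.06,0,0,0,-1,0,0,0.08,0,0,0,-1,0,0,0.08,0,0,0]

```text
time_s: 6.35
ee_pos: [0.4609, -0.0585, 0.052]
tcp_rot: [0.001, -3.141, -0.0]
wrist_force: [0.0, -0.4, -0.0]
grip_width: 0.0238
gripper_force: 24.9
```

>>> arm_command:
  deltas: [-1,0,0.01,0,0,0,0,-1,0,0.02,0,0,0,0,-1,0,0.02,0,0,0,0]

```text
time_s: 6.72
ee_pos: [0.4612, -0.0572, 0.0524]
tcp_rot: [-0.002, 3.142, -0.002]
wrist_force: [-0.8, -5.0, -0.7]
grip_width: 0.0235
gripper_force: 24.6
```

>>> arm_command:
  deltas: [-1,0,-0.02,0,0,0,0,-1,0,-0.03,0,0,0,0,-1,0,-0.03,0,0,0,0,-1,0,-0.03,0,0,0,0]

```text
time_s: 7.22
ee_pos: [0.4611, -0.0591, 0.0523]
tcp_rot: [0.001, -3.141, -0.001]
wrist_force: [-0.2, 2.2, 0.1]
grip_width: 0.0242
gripper_force: 25.0
```

>>> arm_command:
  deltas: [-1,0,-0.01,0,0,0,0,-1,0,-0.01,0,0,0,0,-1,0,-0.01,0,0,0,0]

```text
time_s: 7.6
ee_pos: [0.4611, -0.0593, 0.0522]
tcp_rot: [0.0, -3.141, -0.004]
wrist_force: [-0.4, 5.9, 1.6]
grip_width: 0.0239
gripper_force: 25.7
```

>>> arm_command:
  deltas: [-1,0,0.02,0,0,0,0,-1,0.01,0.02,0,0,0,0,-1,0.02,0.02,0,0,0,0,-1,0.02,0.02,0,0,0,0]

```text
time_s: 8.1
ee_pos: [0.46, -0.0587, 0.0526]
tcp_rot: [-0.0, 3.14, -0.0]
wrist_force: [2.4, 1.6, -1.1]
grip_width: 0.0237
gripper_force: 24.9
```

>>> arm_command:
  deltas: [-1,-0.02,0,0,0,0,0,-1,-0.04,0,0,0,0,0,-1,-0.04,0,0,0,0,0,-1,-0.04,0,0,0,0,0]

```text
time_s: 8.6
ee_pos: [0.4619, -0.0584, 0.0518]
tcp_rot: [0.001, -3.139, -0.001]
wrist_force: [-3.5, 0.6, 0.3]
grip_width: 0.0241
gripper_force: 24.6
```

>>> arm_command:
  deltas: [-1,0.018,0.002,0,0,0,0,-1,0.018,0.002,0.02,0,0,0,-1,0.018,0.002,0.03,0,0,0,-1,0.018,0.002,0.04,0,0,0,-1,0.018,0.002,0.04,0,0,0]

```text
time_s: 9.22
ee_pos: [0.462, -0.0584, 0.0492]
tcp_rot: [-0.001, 3.141, -0.0]
wrist_force: [-2.9, 1.1, 6.2]
grip_width: 0.0235
gripper_force: 25.1
```

>>> arm_command:
  deltas: [-1,0.007,0,-0.015,0,0,0,-0.3,0.007,0,-0.015,0,0,0,0.3,0.007,0,-0.015,0,0,0,0.3,0.007,0,-0.015,0,0,0,0.3,0.007,0,-0.015,0,0,0,0.3,0.007,0,-0.4,0,0,0,0.3,0.007,0,-0.9,0,0,0,0.3,0.007,0,-0.9,0,0,0]

```text
time_s: 10.22
ee_pos: [0.4644, -0.0595, 0.1427]
tcp_rot: [-0.001, 3.132, -0.005]
wrist_force: [-0.5, -0.5, -0.3]
grip_width: 0.0557
gripper_force: 0.0
```

```bash
python3 - <<'E'
from h import *
s=env.read_state(); print(s["ee_pos"],s["tcp_rot"],s["wrist_force"],s["grip_width"])
p,d=env.camera("scene"); cv2.imwrite("pics/s3.png",cv2.resize(p[120:240,220:380],None,fx=5,fy=5,interpolation=cv2.INTER_CUBIC))
E
```

```text
[ 0.46442962 -0.05949249  0.14273486] [-1.12164688e-03  3.13173463e+00 -4.99301808e-03] [-0.47553266 -0.48506647 -0.28328249] 0.055712111556162056
```

View pics/s3.png

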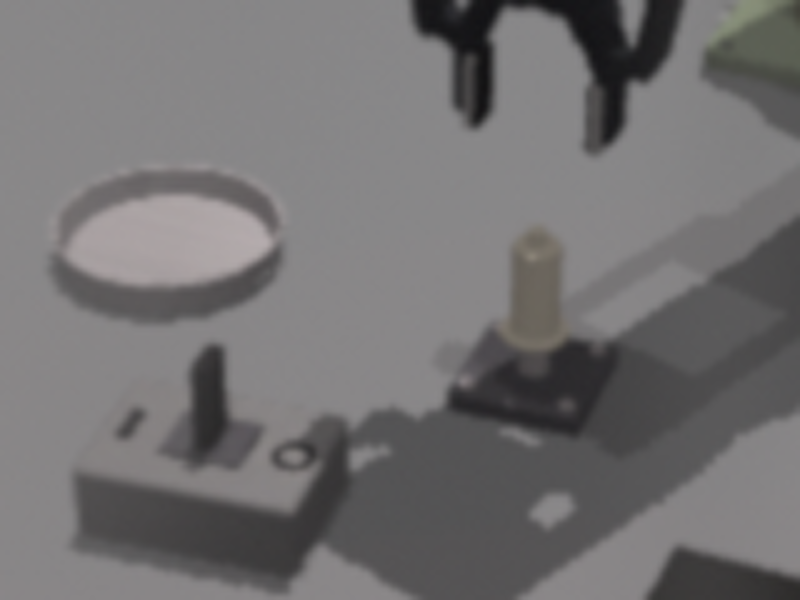

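The holder sits on the shoulder with the thick part of the pin visible below it, so it is the narrow one. That means the bar mark and the dish.

>>> arm_command:
  deltas: [0.3,-0.4,-0.15,0,0,0,0,-1,-0.75,-0.29,0,0,0,0,-1,-0.75,-0.29,0,0,0,0]

```text
time_s: 10.65
ee_pos: [0.5365, -0.088, 0.1365]
tcp_rot: [-0.0, -3.14, -0.001]
wrist_force: [-0.3, 0.2, -0.2]
grip_width: 0.0199
gripper_force: 0.0
```

>>> arm_command:
  deltas: [-1,-0.4,-0.15,0,0,0,0,-1,-0.75,-0.27,0.2,0,0,0,-1,-0.75,-0.27,0.6,0,0,0,-1,-0.75,-0.27,0.72,0,0,0,-1,-0.75,-0.27,0.72,0,0,0]

```text
time_s: 11.28
ee_pos: [0.6083, -0.1133, 0.0644]
tcp_rot: [0.001, -3.137, -0.003]
wrist_force: [0.8, -0.5, 0.3]
grip_width: -0.0001
gripper_force: 0.0
```

>>> arm_command:
  deltas: [-1,-0.03,-0.1,0,0,0,0,-1,-0.06,-0.2,0,0,0,0,-1,-0.07,-0.27,0,0,0,0,-1,-0.07,-0.27,0,0,0,0]

```text
time_s: 11.78
ee_pos: [0.6183, -0.1421, 0.067]
tcp_rot: [0.001, 3.14, -0.0]
wrist_force: [0.5, 1.2, 0.4]
grip_width: 0.0003
gripper_force: 0.3
```

>>> arm_command:
  deltas: [-1,-0.01,-0.06,0,0,0,0,-1,-0.01,-0.08,0,0,0,0,-1,-0.01,-0.08,0,0,0,0]

```text
time_s: 12.15
ee_pos: [0.6188, -0.149, 0.0662]
tcp_rot: [-0.001, 3.142, 0.001]
wrist_force: [-0.2, 1.5, 1.4]
grip_width: -0.0001
gripper_force: 0.8
```

>>> arm_command:
  deltas: [-1,-0.0,-0.05,0,0,0,0,-1,0,-0.08,0,0,0,0,-1,0,-0.08,0,0,0,0]

```text
time_s: 12.52
ee_pos: [0.6184, -0.157, 0.0659]
tcp_rot: [0.0, -3.141, -0.001]
wrist_force: [-0.4, 3.4, -0.1]
grip_width: -0.0
gripper_force: 1.4
```

```bash
python3 - <<'E'
from h import *
s=env.read_state(); print(s["ee_pos"],s["wrist_force"])
p,d=env.camera("scene"); cv2.imwrite("pics/s4.png",cv2.resize(p[150:240,220:330],None,fx=6,fy=6,interpolation=cv2.INTER_CUBIC))
E
```

```text
[ 0.61835431 -0.15703096  0.06590403] [-0.42183402  3.40953745 -0.11167468]
```

View pics/s4.png

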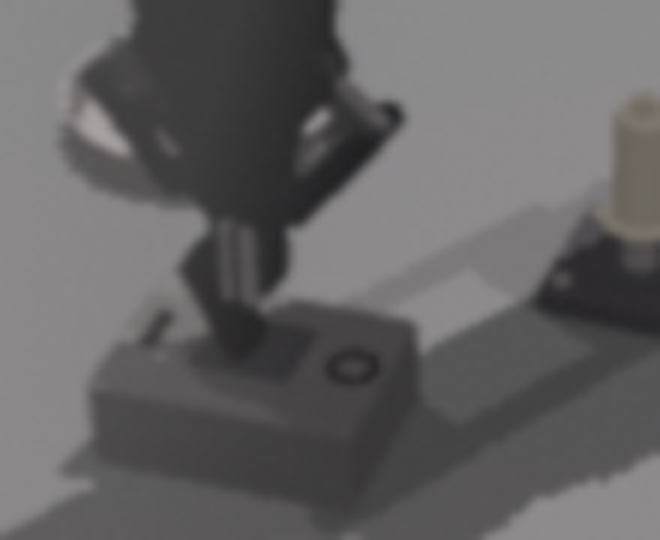

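The paddle leans well over to the bar side, with its top at about (190,265) and its base at about (240,350). I'll hold it there for about a second and then back off.

>>> arm_command:
  deltas: [-1,0,-0.02,0,0,0,0,-1,0,-0.02,0,0,0,0,-1,0,-0.02,0,0,0,0,-1,0,-0.02,0,0,0,0,-1,0,-0.02,0,0,0,0,-1,0,-0.02,0,0,0,0,-1,0,-0.02,0,0,0,0,-1,0,-0.02,0,0,0,0]

```text
time_s: 13.58
ee_pos: [0.6185, -0.1591, 0.0662]
tcp_rot: [0.001, -3.141, -0.0]
wrist_force: [-0.9, 5.1, -0.6]
grip_width: -0.0
gripper_force: 2.0
```

>>> arm_command:
  deltas: [-1,0.03,0.2,0,0,0,0,-1,0.06,0.5,0,0,0,0,-1,0.06,0.5,0,0,0,0,-1,0.06,0.5,-0.4,0,0,0,-1,0.06,0.5,-0.75,0,0,0]

```text
time_s: 14.2
ee_pos: [0.6132, -0.1102, 0.1426]
tcp_rot: [-0.001, 3.14, -0.004]
wrist_force: [0.5, -0.7, -0.9]
grip_width: 0.0002
gripper_force: 0.0
```

>>> arm_command:
  deltas: [0.3,0.4,0.13,0,0,0,0,0.3,0.76,0.26,0,0,0,0,0.3,0.76,0.26,0,0,0,0]

```text
time_s: 14.58
ee_pos: [0.5343, -0.0831, 0.141]
tcp_rot: [0.001, -3.14, 0.002]
wrist_force: [0.5, 0.1, -0.4]
grip_width: 0.0544
gripper_force: 0.0
```

>>> arm_command:
  deltas: [0.3,0.4,0.13,0,0,0,0,0.3,0.76,0.26,0,0,0,0,0.3,0.76,0.26,0,0,0,0,0.3,0.76,0.26,0,0,0,0,0.3,0.76,0.26,0,0,0,0]

```text
time_s: 15.2
ee_pos: [0.4625, -0.0583, 0.142]
tcp_rot: [-0.0, 3.139, -0.002]
wrist_force: [1.0, 0.4, 0.0]
grip_width: 0.0554
gripper_force: 0.0
```

Now descend 91 mm, grip, and lift straight up.

>>> arm_command:
  deltas: [0.3,0.01,0,0.4,0,0,0,0.3,0.01,0,0.8,0,0,0,0.3,0.01,0,0.91,0,0,0,0.3,0.01,0,0.91,0,0,0,-1,0.01,0,0.91,0,0,0,-1,0.01,0,0.91,0,0,0,-1,0.01,0,0.91,0,0,0,-1,0.01,0,0.91,0,0,0]

```text
time_s: 16.2
ee_pos: [0.4613, -0.0579, 0.0519]
tcp_rot: [-0.001, 3.138, -0.002]
wrist_force: [0.3, 0.3, 7.0]
grip_width: 0.0236
gripper_force: 24.7
```

>>> arm_command:
  deltas: [-1,0,0,0,0,0,0,-1,0,0,-0.1,0,0,0,-1,0,0,-0.3,0,0,0,-1,0,0,-0.7,0,0,0,-1,0,0,-0.7,0,0,0]

```text
time_s: 16.82
ee_pos: [0.4621, -0.058, 0.1237]
tcp_rot: [-0.001, 3.135, -0.003]
wrist_force: [-0.4, 0.2, -0.3]
grip_width: 0.0236
gripper_force: 24.7
```

>>> arm_command:
  deltas: [-1,0.06,-0.4,0,0,0,0,-1,0.12,-0.77,0,0,0,0,-1,0.12,-0.77,0,0,0,0]

```text
time_s: 17.2
ee_pos: [0.4466, -0.1357, 0.1195]
tcp_rot: [-0.004, -3.14, -0.001]
wrist_force: [-0.3, 1.0, -0.3]
grip_width: 0.0239
gripper_force: 24.8
```

>>> arm_command:
  deltas: [-1,0.06,-0.4,0,0,0,0,-1,0.12,-0.77,0,0,0,0,-1,0.12,-0.77,0,0,0,0]

```text
time_s: 17.58
ee_pos: [0.4352, -0.2121, 0.1197]
tcp_rot: [-0.004, -3.141, -0.001]
wrist_force: [-0.4, 0.6, -0.3]
grip_width: 0.0237
gripper_force: 24.9
```

>>> arm_command:
  deltas: [-1,0.06,-0.4,0,0,0,0,-1,0.12,-0.75,0,0,0,0,-1,0.12,-0.75,0.4,0,0,0,-1,0.12,-0.75,0.8,0,0,0,-1,0.12,-0.75,0.96,0,0,0,-1,0.12,-0.75,0.96,0,0,0]

```text
time_s: 18.32
ee_pos: [0.4235, -0.2846, 0.0233]
tcp_rot: [0.003, -3.14, -0.004]
wrist_force: [0.7, 0.1, 0.8]
grip_width: 0.0234
gripper_force: 25.1
```

```bash
python3 - <<'E'
from h import *
s=env.read_state(); print(s["ee_pos"],s["wrist_force"])
E
```

```text
[ 0.42348979 -0.28456784  0.02330283] [0.67150496 0.09006861 0.77434729]
```

Lower it in small steps until it touches.

>>> arm_command:
  deltas: [-1,0,0,0.015,0,0,0,-1,0,0,0.025,0,0,0,-1,0,0,0.025,0,0,0,-1,0,0,0.025,0,0,0]

```text
time_s: 18.82
ee_pos: [0.4239, -0.2865, 0.0221]
tcp_rot: [-0.001, 3.141, -0.001]
wrist_force: [0.1, -0.3, -0.6]
grip_width: 0.0239
gripper_force: 25.1
```

>>> arm_command:
  deltas: [-1,0,0,0.01,0,0,0,-1,0,0,0.02,0,0,0,-1,0,0,0.02,0,0,0,-1,0,0,0.02,0,0,0]

```text
time_s: 19.32
ee_pos: [0.4239, -0.2866, 0.0207]
tcp_rot: [-0.001, 3.142, -0.0]
wrist_force: [-2.0, 0.8, 6.0]
grip_width: 0.0238
gripper_force: 25.7
```

Contact. Release and lift, then check.

>>> arm_command:
  deltas: [-0.4,0,0,-0.01,0,0,0,0.2,0,0,-0.01,0,0,0,0.2,0,0,-0.01,0,0,0,0.2,0,0,-0.01,0,0,0,0.2,0,0,-0.3,0,0,0,0.2,0,0,-0.8,0,0,0,0.2,0,0,-1,0,0,0]

```text
time_s: 20.2
ee_pos: [0.4253, -0.2877, 0.1229]
tcp_rot: [-0.001, 3.138, -0.006]
wrist_force: [-0.0, -0.1, -0.4]
grip_width: 0.0516
gripper_force: 0.0
```

>>> arm_command:
  deltas: [0.2,0,0.4,-0.3,0,0,0,0.2,0,0.9,-0.5,0,0,0,0.2,0,0.9,-0.5,0,0,0,0.2,0,0.9,-0.5,0,0,0]

```text
time_s: 20.7
ee_pos: [0.4237, -0.1965, 0.1696]
tcp_rot: [0.002, -3.142, 0.001]
wrist_force: [0.2, -1.4, 0.1]
grip_width: 0.0512
gripper_force: 0.0
```

```bash
python3 - <<'E'
from h import *
s=env.read_state(); print(s["ee_pos"],s["wrist_force"],s["grip_width"],s["time_s"])
p,d=env.camera("scene"); cv2.imwrite("pics/s5.png",cv2.resize(p[130:330,150:490],None,fx=2.3,fy=2.3,interpolation=cv2.INTER_CUBIC))
E
```

```text
[ 0.4237029  -0.19654207  0.16962915] [ 0.19955474 -1.40829134  0.09687169] 0.051169491749218234 20.7
```

View pics/s5.png

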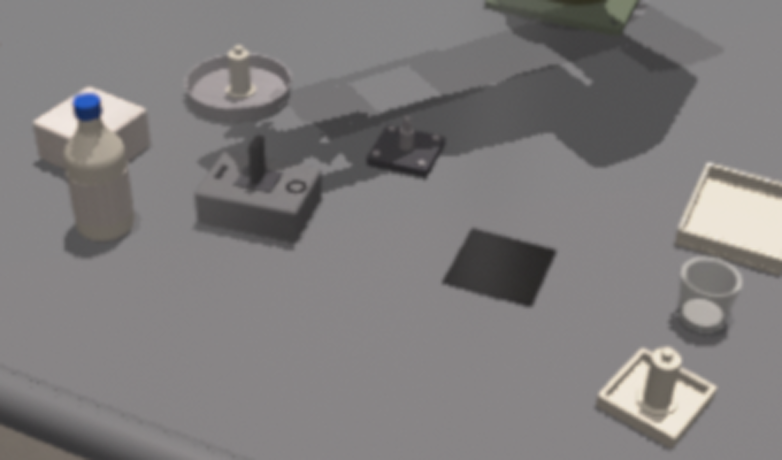

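The holder stands upright in the dish at about (238,75), the toggle is upright again at (257,160), and nothing else has moved.

```bash
python3 -c "
from rig import env
print(env.finish_job())"
```

```text
the job is handed in; nothing more can be done
None
```

The holder stopped on the pin's shoulder (narrow bore), so I held the toggle over to the bar mark for about a second, stood the holder mouth-down in the round steel dish, and handed the job in at about 21 s.

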